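# Set the disc sander's table to 15 degrees and clamp it

## Task

Set the work table of the bench disc sander for grinding a bevelled foot: press its free edge down near the corner until the pointer at its end stands at the 15-degree mark of the quadrant scale (the second long mark, counting the level mark as the first), and let go so that it stays there. Then press the ball-ended clamp lever at the table's other end fully down and draw back. Nothing is to be gripped, picked up, struck or forced: press gently with the fingertips, and leave the pots and hand tools around the machine where they are.

Things in the scene. Friction and masses are not known exactly. Their poses are not given: they have to be found in the camera images.
- sander: Bench disc sander, switched off, fixed to the bench, about 250 x 400 mm: green foot and round disc housing (top 251 mm above the bench), grey motor lying along its y. Origin: on the bench, 150 mm below point pivot. z up; yaw -0.35 to 0.2 rad. The upright disc faces -y, 28 mm to the +y side of the pivot axis. The table projects to -y, with the scale at its +x end, the clamp lever at its -x end.
- pivot (a point): Middle of the table's pivot axis, which runs along the sander's x, 150 mm above the bench. The table is a plain aluminium plate 180 mm (x) by 120 mm (y) by 10 mm. When level its top is 12 mm above the axis, and it reaches from 16 mm on the disc side (+y) to its free edge 104 mm out (-y).
- worktable (a joint): Tilt of the work table, rad: 0 level (its upper stop), growing as the free (-y) edge goes down, to 0.79 at most. The 15-degree mark is 0.262. It starts at 0 to 0.08. A spring backs the table and its pivot drags: pressing at the free edge takes about 6 to 11 N, more the further down, and up to about 25 degrees it stays where it is let go.
- corner (a point): A good place to press: on the table's top face near its free corner at the scale end, 60 mm to the sander's +x and 92 mm out (-y) from the pivot axis, so 30 mm from the table's end and 12 mm from its free edge. Moves with the table. A mitre gauge stands on the other half of the plate (x below 0), up to 26 mm above it and no nearer than 20 mm to the free edge.
- pointer (a point): Tip of the dark pointer, which turns with the table about the pivot axis: 83 mm out from the axis, 112 mm to the sander's +x, just outside the scale plate. When the table is level the pointer lies level.
- mark15 (a point): Where the 15-degree mark crosses the path of the pointer's tip, on the fixed white quadrant plate at the table's +x end. The plate's face looks to the sander's +x; its arc, 108 mm in outer radius about the pivot axis, runs from level down to 47 degrees on the free-edge side. Dark marks: short every 5 degrees, long at 0 (level, at the top), 15, 30 and 45.
- clamp (a joint): Angle of the clamp lever, rad: 0 stands 35 degrees above level, leaning out to the free-edge side (-y); grows as it is pressed down; 0.87 is its bottom stop, 15 degrees below level, clamped. Starts between 0 and 0.15. It turns about the table's pivot axis and stays where it is left; pressing takes about 3 to 8 N. The table's drag is the same with the lever up or down.
- clamp_ball (a point): Centre of the black ball (24 mm across) at the end of the clamp lever, 85 mm from the pivot axis, on a straight steel arm 10 mm thick. The lever swings in the plane 135 mm to the sander's -x, 45 mm clear of the table's end. When clamped the ball's centre is 128 mm above the bench; press the ball, or the outer half of the arm, from above.
- bowl: Loose dark clay bowl, 104 mm wide, 58 mm high, on the bench beyond the table's free edge. Origin under its centre.
- pinch_pot: Loose small reddish clay cup, 68 mm wide, 50 mm high, on the bench to the lever side of the sander. Origin under its centre.
- rib: Loose flat wooden rib with round ends, 141 x 36 x 8 mm, on the bench in front of the free edge. Origin under its centre.
- brush: Loose wooden scrubbing brush, 150 x 45 x 42 mm, bristles down, on the bench to the lever side of the sander. Origin under its centre.
- caliper: Loose steel caliper, 200 mm long, 8 mm thick, lying on the bench. Origin under the middle of its beam.
- paddle: Loose wooden potter's paddle, 245 x 65 x 16 mm, lying on the bench. Origin under its middle.
- pebble: Loose dark burnishing pebble, 54 mm wide, 23 mm high, on the bench. Origin under its centre.

How it is judged:
By the outcome, as a careful person would: the job done as asked, in the order asked, and still so for the second after the job is handed in, with the robot touching nothing.
It also fails if it takes over 42 s, if anything falls off the work surface, if the arm or the gripper's body presses on something with over 40 N, if the wrist force passes 120 N, or if a joint passes its speed limit or range.

## Robot

A 7-joint arm with a two-finger parallel gripper is mounted at the origin on the work surface. World frame = base frame: x ahead of the robot, y to its left, z up, the work surface at z = 0. Lengths are in m, angles in rad, forces in N, time in s.
With the tool pointing down it reaches from about 0.425 to 0.925 m from the base axis. Payload 6.8 kg.
Tool frame: the origin (TCP) lies on the centre line of the jaws, within the pads' length; the fingertips stand 14 mm ahead of it and the grasp point (between the pads) lies 5 mm behind it (r.tips_ahead is the distance from the TCP to the fingertips, in m); z points along the fingers, y is the line along which they close (so a half turn about z gives the same grasp; the last joint's range is limited). The gripper opens to 85 mm and grips with 20 to 120 N. Pads are 22 mm wide; open, the fingers measure 114 mm over their backs; the gripper's body (76 mm by 85 mm) begins 54 mm behind the grasp point. The pads swing forward as they close: fully open they stand 13 mm farther back than shut.
Start: joints at [-1.441, 0.477, 0.022, 1.555, -0.011, 1.109, -0.083], TCP at [0.159, 0.656, 0.245] pointing down, gripper open.
Joint ranges: [-2.96, 2.96], [-0.34, 2.1], [-1.41, 1.46], [0.24, 2.44], [-1.37, 4.51], [0.17, 1.92], [-2.96, 2.96]. Speed limits (rad/s): [2.39, 2.39, 3.14, 3.14, 3.14, 3.14, 3.14].

## Interface

Orientations are given as a rotation vector (axis times angle).
In Python, from bench import r, eyes gives the robot as it stands.
- The arm moves only by the tool step_arm, never from a script. Its argument "rows" is a list of rows, each a list of 6 numbers: the shift along the world's x, y, z in units of 60 cm (1.0 is 60 cm), then the turn, a rotation vector about the world's x, y, z in units of pi rad (1.0 is pi rad). In form: [[x, y, z, rx, ry, rz], ...]. A call has 1 to 5 rows; each row is the pose to reach, as a shift and turn from the pose commanded when the call began, turning the shorter way round; what a row does not reach only later rows make up. A row lasts 1/12 s, in which the tool goes at most 41.7 mm and 7.16 degrees, less where a joint would pass 70% of its speed; a pose out of reach is approached as far as the arm can. A call with a number of a shift or a turn outside -1 to 1 is refused whole. A call with a gripper value outside its range is refused whole. "jaw" is the closure, from 0 (fully open) to 1 (shut), set as the call begins (left out, the last holds). The fingers move at their own pace and stop on an object; "squeeze" is the grip in N (left out, the last holds). Time passes only in rows, so rows that repeat a pose let the fingers close. It gives the time, the measured TCP pose, the force, the opening and the grip force at its end, in the units of the state.
- r.get_obs(): the state, without advancing time (a new reading comes with each control period).
- eyes.grab_frame(name): name is "scene" or "side" or "wrist"; returns the picture (384x512x3 uint8, red, green, blue); there is no depth.
- eyes.camera_info(name): a dict with "mtx" (3x3 intrinsics, pixels), "extrinsics" (4x4, takes a point from camera to world coordinates); the wrist camera has in their place "tool_from_camera" (4x4, takes a point from camera to tool coordinates, whose origin is the TCP and whose axes are the flange's). Camera axes: x right, y down, z forward; pixel columns grow to the right and rows downward; lengths in m; the calibration is good to about 2 mm. A picture is of the moment at which its call begins: read the wrist's pose just before it. camera_info takes no time and is no camera call.
- r.hand_in(): hands the job in; it is judged then, once.
The state is a dict: "clock": time; "joints": joint angles; "qvel": joint speeds; "tau": joint torques, N m; "tcp_pos": TCP position; "orientation": TCP orientation; "contact_force": force on the tool from outside, world axes, zero at the start; "moment": the same for the moment, N m; "grip_width": finger opening in m; "gripper_force": force on a finger pad.
Only numpy, scipy, OpenCV 4.12 (cv2) and the standard library are available. Lean on these libraries where they do the work, as an engineer would, in place of code of your own. Each camera call takes 0.05 s, during which the arm holds its last target. There are 200 camera calls.

## Working session

There is one attempt and no reset: what is moved stays moved. The work goes in short steps, Python scripts to look and compute and a tool call to move; the robot and the scene stay as the last step left them, time stands still between calls to the robot, and variables do not carry over. Pictures are saved under pics/ and viewed, at most 10 in all, crops included, and the job is handed in when it is done.

Besides the shell and the picture viewer there is one more tool, called after "Call:" as a command line: name --pt "numbers of a row" for each row, then --argument value for the rest. step_arm: Moves the arm, as the interface text tells. Shifts and turns lie within -1 to 1; 1 stands for 60 cm of shift or pi rad of turn. Its arguments: {"type":"object","properties":{"rows":{"type":"array"},"jaw":{"type":"number"},"squeeze":{"type":"number"}},"required":["rows"]}

```bash
mkdir -p pics; python3 - <<'E'
from bench import r, eyes
import cv2,numpy as np
np.set_printoptions(precision=4,suppress=True)
for n in ("scene","side"):
    im=eyes.grab_frame(n); cv2.imwrite(f"pics/{n}0.png",im[:,:,::-1])
    c=eyes.camera_info(n); print(n,c["mtx"],c["extrinsics"])
print(eyes.camera_info("wrist"))
print(r.get_obs(), r.tips_ahead)
E
```

```text
scene [[364.2092   0.     254.1482]
 [  0.     364.2092 188.1084]
 [  0.       0.       1.    ]] [[ 0.4545  0.595  -0.6629  1.1668]
 [ 0.8907 -0.3001  0.3413 -0.4996]
 [ 0.0041 -0.7456 -0.6664  0.7688]
 [ 0.      0.      0.      1.    ]]
side [[370.0088   0.     257.2009]
 [  0.     370.0088 190.4811]
 [  0.       0.       1.    ]] [[ 0.7922 -0.3782  0.479   0.0668]
 [-0.6102 -0.4822  0.6286 -0.8049]
 [-0.0068 -0.7902 -0.6127  0.7554]
 [ 0.      0.      0.      1.    ]]
{'mtx': array([[329.9857,   0.    , 261.2196],
       [  0.    , 329.9857, 193.6061],
       [  0.    ,   0.    ,   1.    ]]), 'tool_from_camera': array([[-0.0008, -0.9461, -0.3239,  0.0823],
       [ 1.    , -0.0009,  0.0002, -0.0009],
       [-0.0005, -0.3239,  0.9461, -0.1296],
       [ 0.    ,  0.    ,  0.    ,  1.    ]])}
{'clock': 0.1, 'joints': array([-1.4411,  0.4777,  0.0223,  1.5563, -0.0115,  1.1093, -0.0831]), 'qvel': array([-0.0005, -0.001 ,  0.0009, -0.0029,  0.0003,  0.0006, -0.0005]), 'tau': array([  0.0046, -59.7767,   1.614 , -28.1961,   0.0129,   0.0051,
         0.    ]), 'tcp_pos': array([0.1589, 0.6555, 0.2444]), 'orientation': array([-0.3727, -3.1193,  0.0025]), 'contact_force': array([ 0.2932, -0.4059, -0.6166]), 'moment': array([-0.0003, -0.0426,  0.0138]), 'gripper_force': 0.0, 'grip_width': 0.08565407211311743} 0.014
```

View pics/scene0.png

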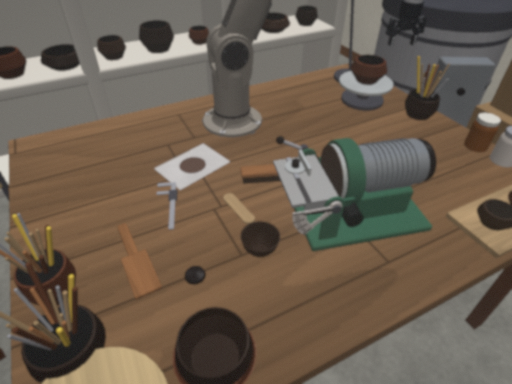

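View pics/side0.png

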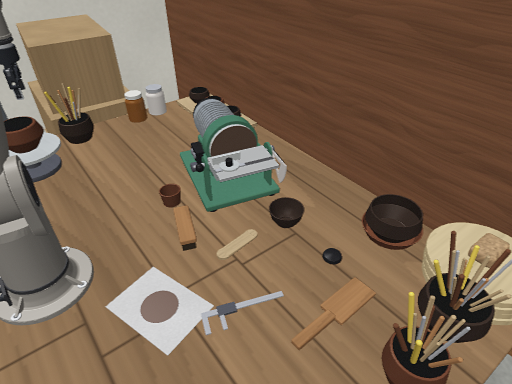

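The scene view shows the sander at columns 270-435, rows 135-245: lever ball at about (281,140), scale near (310,215). In the side view the table is at (205-285,150-180) and the ball near (197,165). I'll enlarge both.

```bash
python3 - <<'E'
import cv2,numpy as np
a=cv2.imread("pics/scene0.png")[125:245,265:365]; b=cv2.imread("pics/side0.png")[135:215,180:300]
cv2.imwrite("pics/ca.png",cv2.resize(a,None,fx=5,fy=5,interpolation=cv2.INTER_CUBIC))
cv2.imwrite("pics/cb.png",cv2.resize(b,None,fx=6,fy=6,interpolation=cv2.INTER_CUBIC))
E
```

```text
(no output)
```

View pics/ca.png

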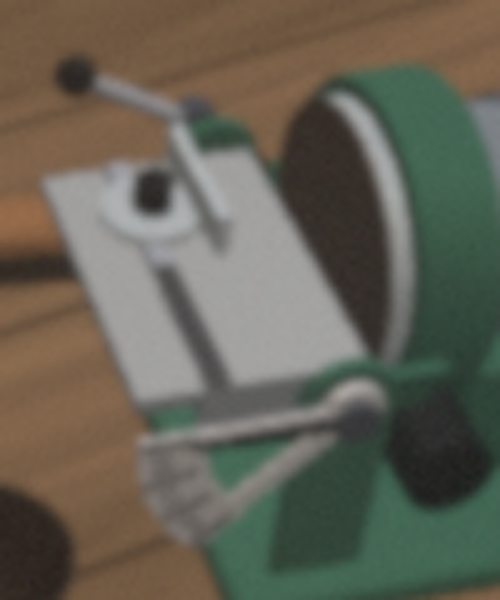

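View pics/cb.png

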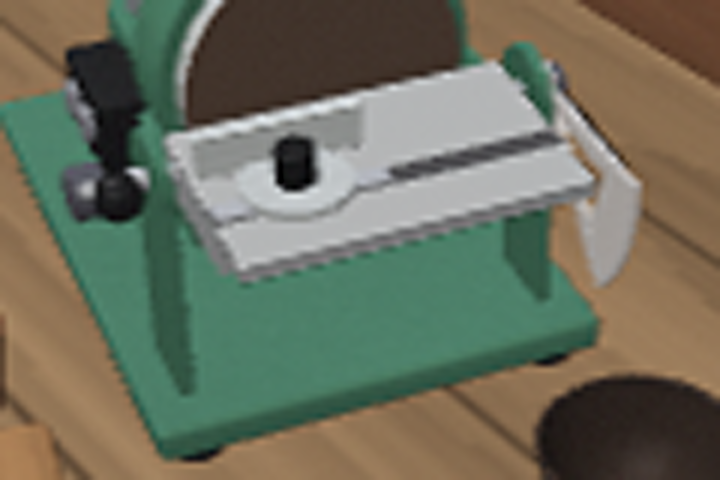

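The crops show the table's four top corners, the pointer lying close to level, and the ball. Scene crop: corners (42,180), (148,405), (250,150), (365,352); ball (75,75). Side crop: corners (238,270), (595,183), (175,135), (495,65); ball (120,193).

```bash
cat > h.py <<'E'
from bench import r, eyes
import numpy as np, cv2
np.set_printoptions(precision=4,suppress=True)
I={n:eyes.camera_info(n) for n in ("scene","side")}
def P(n):
    c=I[n]; return c["mtx"]@np.linalg.inv(c["extrinsics"])[:3]
def proj(n,X):
    p=P(n)@np.r_[X,1]; return p[:2]/p[2]
def tri(a,b):
    X=cv2.triangulatePoints(P("scene"),P("side"),np.float64(a).reshape(2,1),np.float64(b).reshape(2,1)).ravel()
    X=X[:3]/X[3]; return X, proj("scene",X)-a, proj("side",X)-b
def up(p,f,o): return (np.array(p)+.5)/f-.5+np.array(o)
E
python3 - <<'E'
from h import *
S=dict(LF=(42,180),RF=(148,405),LB=(250,150),RB=(365,352),ball=(75,75))
D=dict(LF=(238,270),RF=(595,183),LB=(175,135),RB=(495,65),ball=(120,193))
W={}
for k in S:
    X,e,f=tri(up(S[k],5,(265,125)),up(D[k],6,(180,135))); W[k]=X; print(k,X,e,f)
# rigid 2D fit of the corners, table nearly level
loc=dict(LF=(-.09,-.104),RF=(.09,-.104),LB=(-.09,.016),RB=(.09,.016))
A=np.array([loc[k] for k in loc]);B=np.array([W[k][:2] for k in loc])
a=A-A.mean(0);b=B-B.mean(0)
yaw=np.arctan2((a[:,0]*b[:,1]-a[:,1]*b[:,0]).sum(),(a*b).sum())
R=np.array([[np.cos(yaw),-np.sin(yaw)],[np.sin(yaw),np.cos(yaw)]])
t=B.mean(0)-R@A.mean(0)
print("yaw",yaw,"pivot",t,"res",B-(A@R.T+t))
print("ball local",R.T@(W["ball"][:2]-t),W["ball"][2], "corner", R@[.06,-.092]+t)
E
```

```text
LF [ 0.4817 -0.0891  0.1581] [-0.0287  0.0458] [-0.0309 -0.0425]
RF [ 0.6583 -0.1311  0.1564] [-0.4724  0.6769] [-0.4133 -0.5131]
LB [0.5165 0.0228 0.1626] [-0.3209  0.565 ] [-0.3214 -0.4961]
RB [ 0.6815 -0.0226  0.1638] [-0.6189  0.9957] [-0.5158 -0.7286]
ball [ 0.4468 -0.0501  0.1943] [-0.0143  0.025 ] [-0.0159 -0.024 ]
yaw -0.2525913390830694 pivot [ 0.5955 -0.0124] res [[-0.0007  0.0015]
 [ 0.0016  0.0045]
 [ 0.0042 -0.0028]
 [-0.0051 -0.0032]]
ball local [-0.1345 -0.0737] 0.19430619779135697 corner [ 0.6306 -0.1165]
```

Triangulation agrees with the geometry (yaw −0.253, pivot (0.596, −0.012), ball local −135/−74 mm). I'll rise and close the jaws.

Call:
step_arm --pt "0 0 0.06 0 0 0" --pt "0 0 0.12 0 0 0" --pt "0 0 0.18 0 0 0" --pt "0 0 0.24 0 0 0" --pt "0 0 0.26 0 0 0" --jaw 1 --squeeze 20

```text
clock: 0.52
tcp_pos: [0.1594, 0.6573, 0.4074]
orientation: [0.373, 3.119, 0.012]
contact_force: [-0.9, 0.7, 1.6]
grip_width: 0.0253
gripper_force: 0.0
```

Call:
step_arm --pt "0.035 -0.058 0 0 0 0" --pt "0.07 -0.116 0 0 0 0" --pt "0.105 -0.174 0 0 0 0" --pt "0.14 -0.232 0 0 0 0" --pt "0.175 -0.29 0 0 0 0"

```text
clock: 0.93
tcp_pos: [0.2646, 0.48, 0.4006]
orientation: [-0.372, -3.119, 0.001]
contact_force: [1.7, 0.4, 0.3]
grip_width: -0.0001
gripper_force: 0.0
```

Call:
step_arm --pt "0.035 -0.058 0 0 0 0" --pt "0.07 -0.116 0 0 0 0" --pt "0.105 -0.174 0 0 0 0" --pt "0.14 -0.232 0 0 0 0" --pt "0.175 -0.29 0 0 0 0"

```text
clock: 1.35
tcp_pos: [0.3694, 0.3058, 0.4009]
orientation: [-0.373, -3.119, 0.0]
contact_force: [0.7, 0.5, -0.7]
grip_width: -0.0004
gripper_force: 0.0
```

Call:
step_arm --pt "0.035 -0.058 0 0 0 0" --pt "0.07 -0.116 0 0 0 0" --pt "0.105 -0.174 0 0 0 0" --pt "0.14 -0.232 0 0 0 0" --pt "0.175 -0.29 0 0 0 0"

```text
clock: 1.77
tcp_pos: [0.4743, 0.132, 0.4011]
orientation: [-0.372, -3.119, -0.0]
contact_force: [0.8, 0.2, 0.4]
grip_width: -0.0001
gripper_force: 0.0
```

Call:
step_arm --pt "0.035 -0.058 0 0 0 0" --pt "0.07 -0.116 0 0 0 0" --pt "0.105 -0.174 0 0 0 0" --pt "0.14 -0.232 0 0 0 0" --pt "0.175 -0.29 0 0 0 0"

```text
clock: 2.18
tcp_pos: [0.5794, -0.0417, 0.4009]
orientation: [-0.372, -3.119, -0.0]
contact_force: [0.2, 0.6, 0.8]
grip_width: 0.0001
gripper_force: 0.0
```

Call:
step_arm --pt "0.03 -0.05 0 0 0 0" --pt "0.06 -0.1 0 0 0 0" --pt "0.084 -0.13 -0.02 0 0 0" --pt "0.084 -0.13 -0.08 0 0 0" --pt "0.084 -0.13 -0.13 0 0 0"

```text
clock: 2.6
tcp_pos: [0.6297, -0.1203, 0.3217]
orientation: [0.378, 3.118, -0.002]
contact_force: [0.3, 0.6, -1.4]
grip_width: -0.0
gripper_force: 0.0
```

Call:
step_arm --pt "0 0 -0.06 0 0 0" --pt "0 0 -0.12 0 0 0" --pt "0 0 -0.16 0 0 0" --pt "0 0 -0.19 0 0 0" --pt "0 0 -0.2 0 0 0"

```text
clock: 3.02
tcp_pos: [0.6272, -0.1173, 0.1993]
orientation: [-0.372, -3.113, 0.001]
contact_force: [-0.2, 0.6, 0.2]
grip_width: 0.0
gripper_force: 0.0
```

```bash
python3 - <<'E'
from h import *
o=r.get_obs(); print(o["tcp_pos"],o["orientation"],o["contact_force"],o["joints"],r.tips_ahead)
im=eyes.grab_frame("scene")[:,:,::-1]; im2=eyes.grab_frame("side")[:,:,::-1]; w=eyes.grab_frame("wrist")[:,:,::-1]
a=cv2.resize(im[125:245,255:375],(400,400),interpolation=cv2.INTER_CUBIC)
b=cv2.resize(im2[95:215,180:300],(400,400),interpolation=cv2.INTER_CUBIC)
cv2.imwrite("pics/c1.png",np.hstack([a,b])); cv2.imwrite("pics/w1.png",w)
E
```

```text
[ 0.6272 -0.1173  0.1993] [-0.3718 -3.1131  0.0005] [-0.1649  0.5666  0.1994] [-0.3309  0.5192  0.5862  1.7191 -0.3292  1.0099  1.7068] 0.014
```

View pics/c1.png

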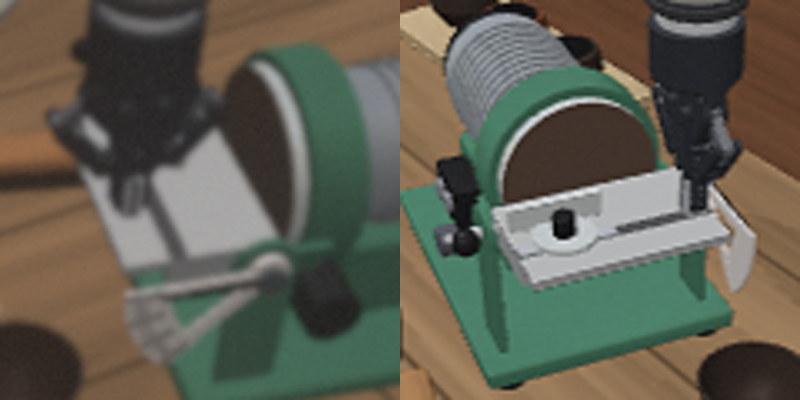

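The picture shows the closed fingertips above the plate near the free corner at the scale end, well clear of the mitre gauge. I'll go down until contact.

Call:
step_arm --pt "0 0 -0.01 0 0 0" --pt "0 0 -0.018 0 0 0" --pt "0 0 -0.024 0 0 0" --pt "0 0 -0.028 0 0 0" --pt "0 0 -0.03 0 0 0"

```text
clock: 3.58
tcp_pos: [0.6293, -0.1179, 0.1851]
orientation: [-0.373, -3.119, -0.0]
contact_force: [-0.1, -0.3, -0.4]
grip_width: -0.0001
gripper_force: 0.0
```

Call:
step_arm --pt "0 0 -0.002 0 0 0" --pt "0 0 -0.004 0 0 0" --pt "0 0 -0.006 0 0 0" --pt "0 0 -0.008 0 0 0" --pt "0 0 -0.008 0 0 0"

```text
clock: 4.0
tcp_pos: [0.6293, -0.118, 0.1803]
orientation: [-0.373, -3.119, -0.0]
contact_force: [0.2, -0.9, -0.5]
grip_width: 0.0002
gripper_force: 0.0
```

Call:
step_arm --pt "0 0 -0.002 0 0 0" --pt "0 0 -0.004 0 0 0" --pt "0 0 -0.006 0 0 0" --pt "0 0 -0.008 0 0 0" --pt "0 0 -0.008 0 0 0"

```text
clock: 4.42
tcp_pos: [0.6292, -0.1179, 0.1754]
orientation: [-0.373, -3.119, -0.0]
contact_force: [0.1, -0.0, 0.5]
grip_width: -0.0
gripper_force: 0.0
```

Call:
step_arm --pt "0 0 -0.001 0 0 0" --pt "0 0 -0.002 0 0 0" --pt "0 0 -0.003 0 0 0" --pt "0 0 -0.004 0 0 0" --pt "0 0 -0.004 0 0 0"

```text
clock: 4.83
tcp_pos: [0.6295, -0.1181, 0.1741]
orientation: [0.373, 3.119, 0.001]
contact_force: [-2.4, -0.1, 5.1]
grip_width: 0.0
gripper_force: 2.8
```

Call:
step_arm --pt "0 0 -0.001 0 0 0" --pt "0 0 -0.002 0 0 0" --pt "0 0 -0.003 0 0 0" --pt "0 0 -0.004 0 0 0" --pt "0 0 -0.004 0 0 0"

```text
clock: 5.25
tcp_pos: [0.6294, -0.1183, 0.1718]
orientation: [0.373, 3.119, 0.0]
contact_force: [-2.8, 0.8, 6.8]
grip_width: 0.0003
gripper_force: 3.2
```

Call:
step_arm --pt "0 0 -0.003 0 0 0" --pt "0 0 -0.006 0 0 0" --pt "0 0 -0.009 0 0 0" --pt "0 0 -0.011 0 0 0" --pt "0 0 -0.012 0 0 0"

```text
clock: 5.67
tcp_pos: [0.6294, -0.1186, 0.1647]
orientation: [0.373, 3.119, -0.0]
contact_force: [-3.0, -0.1, 7.6]
grip_width: -0.0
gripper_force: 4.1
```

Call:
step_arm --pt "0 0 -0.003 0 0 0" --pt "0 0 -0.006 0 0 0" --pt "0 0 -0.008 0 0 0" --pt "0 0 -0.009 0 0 0" --pt "0 0 -0.009 0 0 0"

```text
clock: 6.08
tcp_pos: [0.6294, -0.1185, 0.1594]
orientation: [0.373, 3.119, 0.0]
contact_force: [-3.4, 0.5, 6.9]
grip_width: -0.0
gripper_force: 3.6
```

```bash
cat >> h.py <<'E'
yaw=-.2526; t=np.array([.5955,-.0124,.15])
def loc(p):  # sander-local (x,out,up about pivot) -> world
    x,o,u=p; c,s=np.cos(yaw),np.sin(yaw); return t+[c*x+s*o,s*x-c*o,u]
def tab(x,s,h,th): return loc([x,s*np.cos(th)+h*np.sin(th),-s*np.sin(th)+h*np.cos(th)])
E
python3 - <<'E'
from h import *
o=r.get_obs(); print(o["tcp_pos"],o["contact_force"])
im=eyes.grab_frame("scene")[:,:,::-1]
cv2.imwrite("pics/s2.png",im)
for n in ("scene",):
  print("hub",proj(n,tab(.112,0,0,0)),"tips",[(th,proj(n,tab(.112,.083,0,np.radians(th)))) for th in (0,5,10,15,20,30,45)])
  print("RF",[(th,proj(n,tab(.09,.104,.012,np.radians(th)))) for th in (0,5,10,15)])
a=[cv2.resize(i[190:240,285:345],(400,333),interpolation=cv2.INTER_CUBIC) for i in (cv2.imread("pics/scene0.png"),im)]
cv2.imwrite("pics/c2.png",np.hstack(a))
E
```

```text
[ 0.6294 -0.1185  0.1594] [-3.3512  0.4847  6.9131]
hub [335.7089 208.1435] tips [(0, array([302.7821, 213.4367])), (5, array([302.6258, 215.5411])), (10, array([302.7242, 217.5653])), (15, array([303.0721, 219.495 ])), (20, array([303.6629, 221.3172])), (30, array([305.5373, 224.5931])), (45, array([309.9145, 228.4471]))]
RF [(0, array([291.925 , 204.7777])), (5, array([291.3864, 207.537 ])), (10, array([291.1712, 210.2151])), (15, array([291.2743, 212.7924]))]
```

View pics/c2.png

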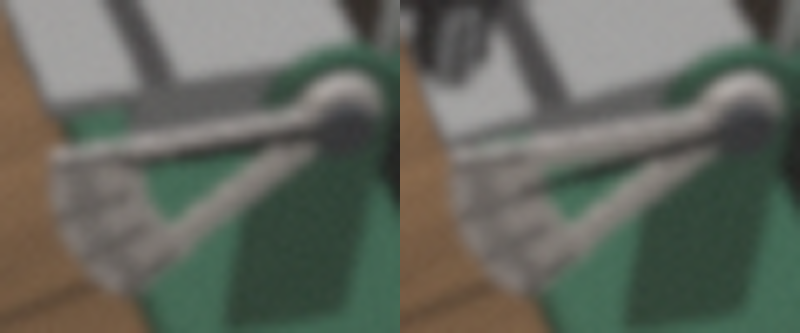

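The left pane shows the pointer's dark line at its start, meeting the scale at about (118,157), so close to level. On the right it has dropped to about (118,183), roughly 10°. The fingertip height agrees. I'll press a little further, then draw back and measure.

Call:
step_arm --pt "0 0 -0.002 0 0 0" --pt "0 0 -0.004 0 0 0" --pt "0 0 -0.006 0 0 0" --pt "0 0 -0.007 0 0 0" --pt "0 0 -0.007 0 0 0"

```text
clock: 6.55
tcp_pos: [0.6295, -0.1182, 0.1552]
orientation: [0.373, 3.119, 0.001]
contact_force: [-3.8, 1.0, 8.2]
grip_width: 0.0002
gripper_force: 3.9
```

Call:
step_arm --pt "0 0 0.004 0 0 0" --pt "0 0 0.012 0 0 0" --pt "0 0 0.03 0 0 0" --pt "0 0 0.07 0 0 0" --pt "0 0 0.1 0 0 0"

```text
clock: 6.97
tcp_pos: [0.6295, -0.1182, 0.2157]
orientation: [0.373, 3.119, -0.0]
contact_force: [0.4, 0.3, 0.1]
grip_width: -0.0003
gripper_force: 0.0
```

```bash
python3 - <<'E'
from h import *
from scipy.spatial.transform import Rotation as Ro
o=r.get_obs(); print(o["tcp_pos"],o["contact_force"],o["joints"])
T=np.eye(4);T[:3,:3]=Ro.from_rotvec(o["orientation"]).as_matrix();T[:3,3]=o["tcp_pos"]
C=T@eyes.camera_info("wrist")["tool_from_camera"]; print(C)
K=eyes.camera_info("wrist")["mtx"]
def pw(X,C=C):
    p=K@(np.linalg.inv(C)@np.r_[X,1])[:3]; return p[:2]/p[2],p[2]
for th in (0,15,30): print(th,pw(tab(.112,.083,0,np.radians(th))), pw(tab(.09,.104,.012,np.radians(th))))
print("pts",tab(.112,.08,0,.26))
cv2.imwrite("pics/w3.png",eyes.grab_frame("wrist")[:,:,::-1]);cv2.imwrite("pics/s3.png",eyes.grab_frame("scene")[:,:,::-1])
E
```

```text
[ 0.6295 -0.1182  0.2157] [0.397  0.3063 0.1164] [-0.337   0.5028  0.5957  1.7034 -0.3197  1.0339  1.6994]
[[ 0.2365  0.9191  0.315   0.5493]
 [ 0.9716 -0.2238 -0.0765 -0.0996]
 [ 0.0002  0.3241 -0.946   0.3453]
 [ 0.      0.      0.      1.    ]]
0 (array([277.2019, 286.7273]), np.float64(0.22852616772454223)) (array([246.0936, 267.9449]), np.float64(0.2099455551315729))
15 (array([279.6394, 269.9338]), np.float64(0.24886158422991617)) (array([248.3564, 247.4071]), np.float64(0.2357983604687371))
30 (array([288.5437, 256.6646]), np.float64(0.26783763939383265)) (array([259.0644, 231.609 ]), np.float64(0.2606961279943062))
pts [ 0.6846 -0.1152  0.1294]
```

Call:
step_arm --pt "0.017 -0.016 0.02 0 0 -0.0395" --pt "0.034 -0.032 0.04 0 0 -0.079" --pt "0.051 -0.048 0.06 0 0 -0.1185" --pt "0.068 -0.064 0.08 0 0 -0.158" --pt "0.085 -0.08 0.1 0 0 -0.1975"

```text
clock: 7.48
tcp_pos: [0.6807, -0.1661, 0.2746]
orientation: [-1.315, -2.853, -0.0]
contact_force: [0.8, -0.7, 0.3]
grip_width: -0.0002
gripper_force: 0.0
```

Call:
step_arm --pt "0.017 -0.016 0 0 0 -0.0395" --pt "0.034 -0.032 0 0 0 -0.079" --pt "0.051 -0.048 0 0 0 -0.1185" --pt "0.068 -0.064 0 0 0 -0.158" --pt "0.083 -0.077 0 0 0 -0.1975"

```text
clock: 7.9
tcp_pos: [0.7306, -0.2126, 0.2738]
orientation: [-2.124, -2.315, 0.001]
contact_force: [-0.3, 0.1, -0.9]
grip_width: 0.0002
gripper_force: 0.0
```

Call:
step_arm --pt "0 0 0 0 0 -0.0395" --pt "0 0 0 0 0 -0.079" --pt "0 0 0 0 0 -0.1185" --pt "0 0 0 0 0 -0.158" --pt "0 0 0 0 0 -0.1975"

```text
clock: 8.32
tcp_pos: [0.7301, -0.2119, 0.2737]
orientation: [-2.729, -1.556, 0.001]
contact_force: [0.0, -0.9, -0.4]
grip_width: -0.0001
gripper_force: 0.0
```

Call:
step_arm --pt "0 0 0 0 0 -0.0395" --pt "0 0 0 0 0 -0.079" --pt "0 0 0 0 0 -0.1185" --pt "0 0 0 0 0 -0.158" --pt "0 0 0 0 0 -0.1975"

```text
clock: 8.73
tcp_pos: [0.7302, -0.2118, 0.2738]
orientation: [-3.073, -0.649, 0.001]
contact_force: [-0.5, 0.0, 0.1]
grip_width: -0.0001
gripper_force: 0.0
```

Call:
step_arm --pt "0 0 -0.018 0 0 -0.0395" --pt "0 0 -0.036 0 0 -0.079" --pt "0 0 -0.054 0 0 -0.1185" --pt "0 0 -0.072 0 0 -0.158" --pt "0 0 -0.09 0 0 -0.1975"

```text
clock: 9.15
tcp_pos: [0.7302, -0.2117, 0.2193]
orientation: [-3.125, 0.32, 0.001]
contact_force: [0.7, -0.2, -0.2]
grip_width: -0.0002
gripper_force: 0.0
```

Call:
step_arm --pt "0 0 0 0 0 -0.0155" --pt "0 0 0 0 0 -0.0155"

```text
clock: 9.32
tcp_pos: [0.73, -0.2114, 0.2185]
orientation: [-3.117, 0.389, 0.004]
contact_force: [-1.0, 0.0, 0.4]
grip_width: 0.0002
gripper_force: 0.0
```

Call:
step_arm --pt "0 0 0 0.009 0.036 0" --pt "0 0 0 0.018 0.072 0" --pt "0 0 0 0.028 0.107 0" --pt "0 0 0 0.028 0.107 0"

```text
clock: 9.65
tcp_pos: [0.7315, -0.2127, 0.2178]
orientation: [-3.026, 0.369, 0.539]
contact_force: [1.5, -0.5, -1.0]
grip_width: -0.0004
gripper_force: 0.0
```

```bash
cat >> h.py <<'E'
from scipy.spatial.transform import Rotation as Ro
WI=eyes.camera_info("wrist")
def wcam():
    o=r.get_obs(); T=np.eye(4);T[:3,:3]=Ro.from_rotvec(o["orientation"]).as_matrix();T[:3,3]=o["tcp_pos"]
    return T@WI["tool_from_camera"]
def pw(X,C):
    p=WI["mtx"]@(np.linalg.inv(C)@np.r_[X,1])[:3]; return p[:2]/p[2]
E
python3 - <<'E'
from h import *
o=r.get_obs(); print(o["tcp_pos"],o["orientation"],o["joints"])
C=wcam(); im=eyes.grab_frame("wrist")[:,:,::-1]
print("hub",pw(tab(.112,0,0,0),C))
q=[pw(tab(.112,.083,0,np.radians(a)),C) for a in (0,15,30,45)]; print(q)
c=np.mean(q,0).astype(int); x0,y0=max(c[0]-60,0),max(c[1]-55,0); print(x0,y0)
cv2.imwrite("pics/w4.png",im)
cv2.imwrite("pics/c4.png",cv2.resize(im[y0:y0+120,x0:x0+160],None,fx=5,fy=5,interpolation=cv2.INTER_CUBIC))
E
```

```text
[ 0.7315 -0.2127  0.2178] [-3.0258  0.3694  0.5394] [-0.2175  1.1217  1.1664  1.0258 -0.8287  1.8122 -1.1102]
hub [ 45.4991 257.4136]
[array([156.8   , 258.3494]), array([159.9753, 237.2397]), array([155.889 , 219.7847]), array([145.8614, 206.2173])]
94 175
```

View pics/c4.png

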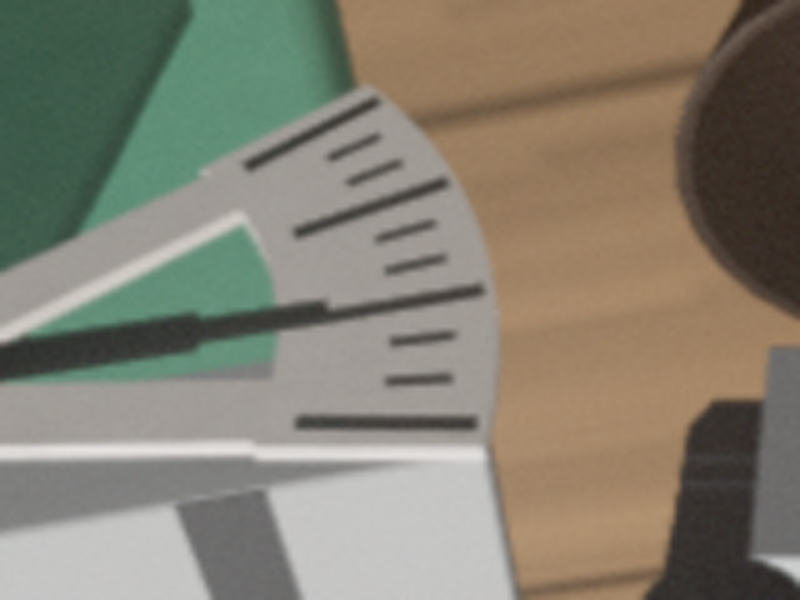

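The crop is upside down, with level at the bottom. The pointer's tip at about (326,312) lies almost on the 15° mark, which runs (330,312) to (483,290), but the oblique view adds parallax. A second, higher view will separate the two.

Call:
step_arm --pt "0 0 0.04 0 0 0" --pt "0 0 0.08 0 0 0" --pt "0 0 0.12 0 0 0" --pt "0 0 0.16 0 0 0" --pt "0 0 0.17 0 0 0"

```text
clock: 10.12
tcp_pos: [0.7301, -0.2132, 0.3279]
orientation: [-3.032, 0.376, 0.517]
contact_force: [-0.4, -0.4, 1.5]
grip_width: 0.0001
gripper_force: 0.0
```

```bash
python3 - <<'E'
from h import *
C=wcam(); im=eyes.grab_frame("wrist")[:,:,::-1]; print(r.get_obs()["tcp_pos"],r.get_obs()["orientation"],C[:3,3])
q=[pw(tab(.112,.083,0,np.radians(a)),C) for a in (0,15,30,45)]; print(q)
c=np.mean(q,0).astype(int); x0,y0=max(c[0]-60,0),max(c[1]-55,0); print(x0,y0)
cv2.imwrite("pics/w5.png",im)
cv2.imwrite("pics/c5.png",cv2.resize(im[y0:y0+100,x0:x0+120],None,fx=6,fy=6,interpolation=cv2.INTER_CUBIC))
E
```

```text
[ 0.73   -0.2133  0.3279] [-3.0308  0.376   0.5159] [ 0.8484 -0.2441  0.4226]
[array([183.2177, 174.805 ]), array([184.3603, 163.1457]), array([180.2104, 153.2265]), array([171.6243, 145.3398])]
119 104
```

View pics/c5.png

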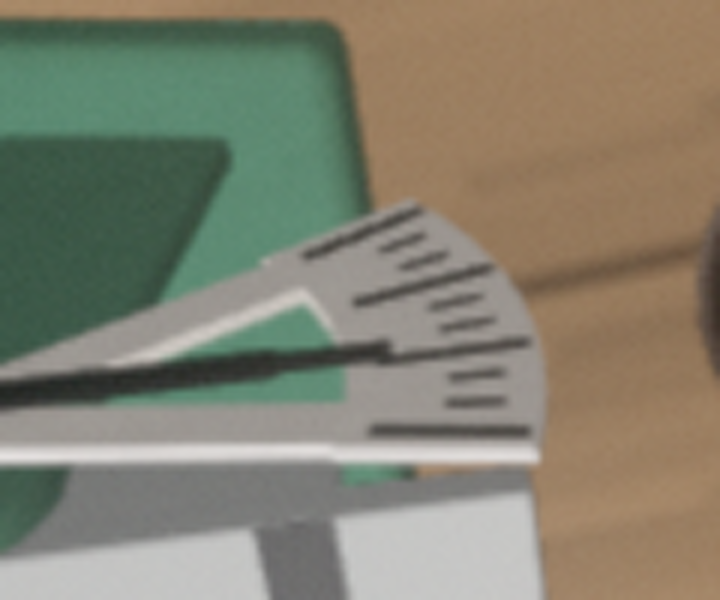

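In the higher view the tip at about (385,351) appears past the mark, which lies at (385,358), so the pointer stands clear of the plate and the true angle is less than it looked. I'll compute it by casting rays onto the two planes.

```bash
cat > ang.py <<'E'
from h import *
def cam(p,rv):
    T=np.eye(4);T[:3,:3]=Ro.from_rotvec(rv).as_matrix();T[:3,3]=p; return T@WI["tool_from_camera"]
def ang(px,C,x):  # pixel -> angle and radius about pivot axis on plane local x
    d=C[:3,:3]@np.linalg.inv(WI["mtx"])@np.r_[px,1]; n=loc([1,0,0])-t
    P=C[:3,3]+d*((x-(C[:3,3]-t)@n)/(d@n))-t
    o=P@(loc([0,1,0])-t); return np.degrees(np.arctan2(-P[2],o)),1e3*np.hypot(o,P[2])
E
python3 - <<'E'
from ang import *
V=[(cam([.7315,-.2127,.2178],[-3.0258,.3694,.5394]),5,(94,175),{0:[(478,423),(297,422)],15:[(483,290),(345,310)],30:[(447,182),(296,233)],45:[(380,100),(247,166)]},(326,312)),
   (cam([.73,-.2133,.3279],[-3.0308,.376,.5159]),6,(119,104),{0:[(530,432),(370,431)],15:[(530,342),(385,358.5)],30:[(493,267),(355,302)],45:[(420,208),(305,257)]},(387,350))]
for C,f,o,M,tip in V:
    print("tip",ang(up(tip,f,o),C,.112))
    for d in (0,.003,.005): print(d,{m:[np.round(ang(up(p,f,o),C,.112-d),1) for p in M[m]] for m in M})
E
```

```text
tip (np.float64(15.345628592355393), np.float64(82.15253942575882))
0 {0: [array([ -0.3, 107.3]), array([-0.5, 80.4])], 15: [array([ 14.6, 106.8]), array([15.1, 85.1])], 30: [array([ 29.7, 106.7]), array([29.7, 80.3])], 45: [array([ 44.7, 107. ]), array([44.9, 80.2])]}
0.003 {0: [array([  1. , 106.5]), array([ 1.3, 79.2])], 15: [array([ 16.2, 106.7]), array([17.2, 84.7])], 30: [array([ 31.5, 107.5]), array([32.1, 80.7])], 45: [array([ 46.5, 108.7]), array([47.3, 81.5])]}
0.005 {0: [array([  1.9, 106. ]), array([ 2.6, 78.4])], 15: [array([ 17.3, 106.7]), array([18.6, 84.5])], 30: [array([ 32.7, 108.1]), array([33.7, 81. ])], 45: [array([ 47.7, 109.9]), array([48.9, 82.4])]}
tip (np.float64(16.963924340323953), np.float64(81.75402292634044))
0 {0: [array([ -0.6, 106.9]), array([-0.8, 80.1])], 15: [array([ 14.5, 106.6]), array([15.1, 81.2])], 30: [array([ 29.7, 106.7]), array([30., 80.])], 45: [array([ 45.3, 106.4]), array([44.9, 79.7])]}
0.003 {0: [array([  1.7, 106. ]), array([ 2.3, 78.9])], 15: [array([ 17.1, 107. ]), array([18.5, 81.2])], 30: [array([ 32.3, 108.4]), array([33.5, 81.3])], 45: [array([ 47.8, 109.5]), array([48.2, 82.3])]}
0.005 {0: [array([  3.2, 105.6]), array([ 4.4, 78.2])], 15: [array([ 18.8, 107.4]), array([20.7, 81.4])], 30: [array([ 34.1, 109.7]), array([35.8, 82.4])], 45: [array([ 49.4, 111.6]), array([50.4, 84.2])]}
```

```bash
python3 - <<'E'
from ang import *
C1=cam([.7315,-.2127,.2178],[-3.0258,.3694,.5394]);C2=cam([.73,-.2133,.3279],[-3.0308,.376,.5159])
for d in (0,.002,.003,.004,.005,.006): print(d,[ang(up((326,dy+312),5,(94,175)),C1,.112+d) for dy in (0,)],ang(up((387,350),6,(119,104)),C2,.112+d))
# level plate edge corner as check
E
```

```text
0 [(np.float64(15.345628592355393), np.float64(82.15253942575882))] (np.float64(16.963924340323953), np.float64(81.75402292634044))
0.002 [(np.float64(13.929137300570037), np.float64(82.48474013476795))] (np.float64(14.69995912793351), np.float64(81.74572860091797))
0.003 [(np.float64(13.225375650437234), np.float64(82.66962888373715))] (np.float64(13.568687483477527), np.float64(81.78943046042549))
0.004 [(np.float64(12.524860003764141), np.float64(82.86693333631996))] (np.float64(12.439063902490265), np.float64(81.86497598280799))
0.005 [(np.float64(11.827775881245788), np.float64(83.07656503174651))] (np.float64(11.311960375724382), np.float64(81.97227712690302))
0.006 [(np.float64(11.134302929125088), np.float64(83.29843090057912))] (np.float64(10.188237218079829), np.float64(82.11120940013588))
```

The two views agree on a pointer plane about 4 mm ahead of the plate and a true tilt of about 12.8°, so roughly 3.3 mm more at the fingertips is needed. I'll go back over the corner.

Call:
step_arm --pt "-0.04 0.04 0 -0.007 -0.03 0" --pt "-0.08 0.08 0 -0.014 -0.06 0" --pt "-0.12 0.115 0 -0.021 -0.09 0" --pt "-0.15 0.14 0 -0.028 -0.107 0" --pt "-0.1675 0.158 0 -0.028 -0.107 0"

```text
clock: 10.58
tcp_pos: [0.6231, -0.1151, 0.3198]
orientation: [-3.112, 0.389, -0.0]
contact_force: [0.2, -0.1, -0.7]
grip_width: -0.0002
gripper_force: 0.0
```

Call:
step_arm --pt "0 0 -0.06 0 0 0" --pt "0 0 -0.12 0 0 0" --pt "0 0 -0.17 0 0 0" --pt "0 0 -0.2 0 0 0" --pt "0 0 -0.21 0 0 0"

```text
clock: 11.0
tcp_pos: [0.6266, -0.1162, 0.1924]
orientation: [-3.117, 0.387, 0.006]
contact_force: [-0.5, 0.6, -0.1]
grip_width: -0.0
gripper_force: 0.0
```

Call:
step_arm --pt "0 0 -0.01 0 0 0" --pt "0 0 -0.02 0 0 0" --pt "0 0 -0.03 0 0 0" --pt "0 0 -0.04 0 0 0" --pt "0 0 -0.04 0 0 0"

```text
clock: 11.42
tcp_pos: [0.6295, -0.1172, 0.1715]
orientation: [-3.117, 0.387, 0.001]
contact_force: [-0.6, -0.3, -1.4]
grip_width: 0.0004
gripper_force: 0.0
```

Call:
step_arm --pt "0 0 -0.008 0 0 0" --pt "0 0 -0.016 0 0 0" --pt "0 0 -0.02 0 0 0" --pt "0 0 -0.023 0 0 0" --pt "0 0 -0.023 0 0 0"

```text
clock: 11.83
tcp_pos: [0.6296, -0.1173, 0.1579]
orientation: [3.118, -0.387, -0.001]
contact_force: [-0.2, 0.5, 0.7]
grip_width: -0.0
gripper_force: 0.0
```

Call:
step_arm --pt "0 0 -0.001 0 0 0" --pt "0 0 -0.003 0 0 0" --pt "0 0 -0.005 0 0 0" --pt "0 0 -0.007 0 0 0" --pt "0 0 -0.007 0 0 0"

```text
clock: 12.25
tcp_pos: [0.63, -0.1175, 0.155]
orientation: [-3.117, 0.387, -0.001]
contact_force: [-1.8, 0.9, 6.1]
grip_width: 0.0002
gripper_force: 2.8
```

Call:
step_arm --pt "0 0 -0.002 0 0 0" --pt "0 0 -0.004 0 0 0" --pt "0 0 -0.005 0 0 0" --pt "0 0 -0.005 0 0 0"

```text
clock: 12.58
tcp_pos: [0.6301, -0.1172, 0.1523]
orientation: [-3.116, 0.387, -0.001]
contact_force: [-2.4, 1.8, 8.7]
grip_width: 0.0002
gripper_force: 4.0
```

Call:
step_arm --pt "0 0 0.004 0 0 0" --pt "0 0 0.015 0 0 0" --pt "0 0 0.06 0 0 0" --pt "0.02 -0.02 0.12 0 0 0" --pt "0.05 -0.05 0.16 0 0 0"

```text
clock: 13.0
tcp_pos: [0.6598, -0.1462, 0.2498]
orientation: [-3.117, 0.385, -0.001]
contact_force: [1.3, -1.2, 0.4]
grip_width: 0.0001
gripper_force: 0.0
```

Call:
step_arm --pt "0.04 -0.04 0 0.007 0.03 0" --pt "0.08 -0.08 0 0.014 0.06 0" --pt "0.117 -0.108 0 0.021 0.09 0" --pt "0.117 -0.108 -0.02 0.028 0.107 0" --pt "0.117 -0.108 -0.05 0.028 0.107 0"

```text
clock: 13.42
tcp_pos: [0.7311, -0.2158, 0.2157]
orientation: [-3.028, 0.379, 0.535]
contact_force: [0.3, -0.5, 0.1]
grip_width: -0.0001
gripper_force: 0.0
```

Call:
step_arm --pt "0 0 0 0 0 0" --pt "0 0 0 0 0 0"

```text
clock: 13.58
tcp_pos: [0.7294, -0.2122, 0.2161]
orientation: [-3.026, 0.377, 0.534]
contact_force: [0.5, 0.4, 0.5]
grip_width: -0.0001
gripper_force: 0.0
```

```bash
python3 - <<'E'
from h import *
C=wcam(); im=eyes.grab_frame("wrist")[:,:,::-1]; o=r.get_obs(); print(o["tcp_pos"],o["orientation"])
q=[pw(tab(.112,.083,0,np.radians(a)),C) for a in (0,15,30,45)]; print(q)
c=np.mean(q,0).astype(int); x0,y0=max(c[0]-60,0),max(c[1]-55,0); print(x0,y0)
np.save("C6.npy",C); cv2.imwrite("pics/w6.png",im)
cv2.imwrite("pics/c6.png",cv2.resize(im[y0:y0+100,x0:x0+120],None,fx=6,fy=6,interpolation=cv2.INTER_CUBIC))
E
```

```text
[ 0.7297 -0.212   0.2178] [-3.0274  0.3763  0.5307]
[array([155.9781, 259.1172]), array([159.2333, 237.8385]), array([155.155 , 220.2991]), array([145.0877, 206.7131])]
93 175
```

View pics/c6.png

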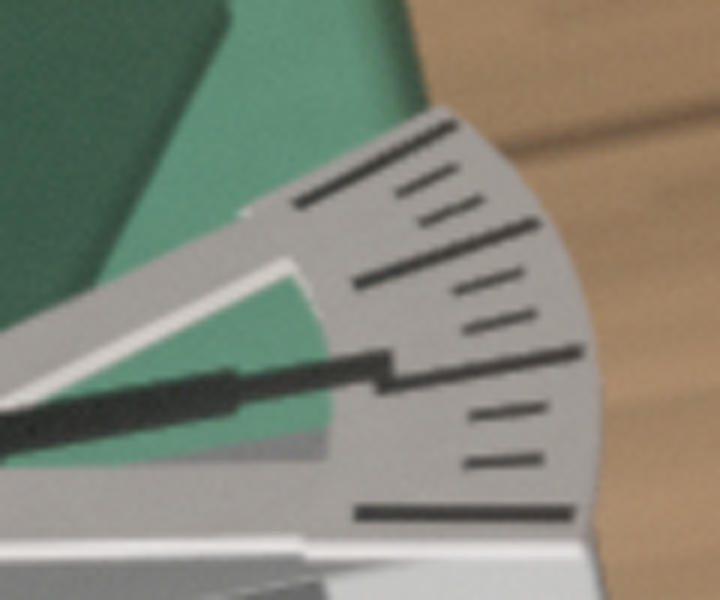

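```bash
python3 - <<'E'
from ang import *
C=np.load("C6.npy"); f=lambda p,x:np.round(ang(up(p,6,(93,175)),C,x),2)
print("marks",[f(p,.112) for p in ((573,514),(356,513),(583,351),(380,386),(538,223),(457,123))])
print("tip",[(d,f((388,366),.112+d)) for d in (0,.003,.0038,.0045)])
E
```

```text
marks [array([ -0.5, 106.9]), array([-0.66, 80.25]), array([ 14.56, 106.79]), array([14.62, 80.45]), array([ 29.49, 106.28]), array([ 44.68, 106.67])]
tip [(0, array([17.05, 81.59])), (0.003, array([14.86, 82.04])), (0.0038, array([14.28, 82.18])), (0.0045, array([13.78, 82.31]))]
```

The picture shows the pointer tip at (388,366) with the 15° mark at (388,384). Corrected for parallax, the table stands at about 14.7°, which is good. Before the lever, I'll locate the black box seen behind it in the side view.

```bash
python3 - <<'E'
from h import *
im=cv2.imread("pics/scene0.png"); c=I["side"]
px=up((100,75),6,(180,135)); d=c["extrinsics"][:3,:3]@np.linalg.inv(c["mtx"])@np.r_[px,1]; o=c["extrinsics"][:3,3]
for z in np.arange(.08,.30,.015):
    X=o+d*(z-o[2])/d[2]; q=X-t; p=proj("scene",X)
    print(np.round(z,3),"local x",round(q@(loc([1,0,0])-t),3),"out",round(q@(loc([0,1,0])-t),3),p.round(),im[int(round(p[1])),int(round(p[0]))])
E
```

```text
0.08 local x -0.074 out -0.218 [377. 171.] [95 95 92]
0.095 local x -0.08 out -0.194 [369. 167.] [115 113 110]
0.11 local x -0.085 out -0.169 [362. 163.] [ 81 101  68]
0.125 local x -0.09 out -0.144 [354. 159.] [ 84 102  68]
0.14 local x -0.096 out -0.119 [347. 155.] [ 83 102  68]
0.155 local x -0.101 out -0.094 [339. 151.] [161 161 158]
0.17 local x -0.106 out -0.069 [331. 146.] [78 80 84]
0.185 local x -0.112 out -0.045 [322. 142.] [ 74  99 127]
0.2 local x -0.117 out -0.02 [314. 137.] [ 67  90 116]
0.215 local x -0.122 out 0.005 [305. 133.] [ 66  87 113]
0.23 local x -0.128 out 0.03 [296. 128.] [ 64  84 108]
0.245 local x -0.133 out 0.055 [288. 123.] [ 68  92 118]
0.26 local x -0.138 out 0.08 [278. 119.] [ 66  88 114]
0.275 local x -0.143 out 0.104 [269. 114.] [ 71  95 122]
0.29 local x -0.149 out 0.129 [259. 109.] [ 71  95 122]
```

The box sits back beside the motor, well clear of the lever. Now I'll untilt, rise and move over the lever ball.

Call:
step_arm --pt "0 0 0.04 -0.007 -0.03 0" --pt "0 0 0.08 -0.014 -0.06 0" --pt "0 0 0.12 -0.021 -0.09 0" --pt "0 0 0.16 -0.028 -0.107 0" --pt "0 0 0.17 -0.028 -0.107 0"

```text
clock: 14.05
tcp_pos: [0.7292, -0.2127, 0.3278]
orientation: [3.117, -0.389, 0.019]
contact_force: [0.3, -0.1, 1.1]
grip_width: 0.0002
gripper_force: 0.0
```

Call:
step_arm --pt "-0.055 0.0315 0 0 0 0" --pt "-0.11 0.063 0 0 0 0" --pt "-0.165 0.0945 0 0 0 0" --pt "-0.22 0.126 0 0 0 0" --pt "-0.275 0.157 0 0 0 0"

```text
clock: 14.47
tcp_pos: [0.563, -0.1168, 0.3195]
orientation: [-3.115, 0.386, 0.0]
contact_force: [-0.1, 0.2, 1.7]
grip_width: -0.0001
gripper_force: 0.0
```

Call:
step_arm --pt "-0.05 0.029 0 0 0 0" --pt "-0.1 0.057 0 0 0 0" --pt "-0.15 0.085 0 0 0 0" --pt "-0.19 0.108 0 0 0 0" --pt "-0.195 0.111 0 0 0 0"

```text
clock: 14.88
tcp_pos: [0.4501, -0.0542, 0.3187]
orientation: [-3.117, 0.39, 0.025]
contact_force: [0.1, 1.2, -0.8]
grip_width: 0.0003
gripper_force: 0.0
```

Call:
step_arm --pt "0 0 -0.05 0 0 0" --pt "0 0 -0.09 0 0 0" --pt "0 0 -0.12 0 0 0" --pt "0 0 -0.14 0 0 0" --pt "0 0 -0.14 0 0 0"

```text
clock: 15.3
tcp_pos: [0.4497, -0.0543, 0.2344]
orientation: [-3.114, 0.391, 0.027]
contact_force: [-1.1, -0.0, -0.2]
grip_width: 0.0003
gripper_force: 0.0
```

```bash
python3 - <<'E'
from h import *
o=r.get_obs(); print(o["tcp_pos"],o["orientation"],o["joints"])
a,b=[eyes.grab_frame(n)[:,:,::-1] for n in ("scene","side")]
a=cv2.resize(a[95:215,235:355],(400,400),interpolation=cv2.INTER_CUBIC)
b=cv2.resize(b[85:205,150:270],(400,400),interpolation=cv2.INTER_CUBIC)
cv2.imwrite("pics/c7.png",np.hstack([a,b]))
E
```

```text
[ 0.4497 -0.0543  0.2344] [-3.1135  0.3907  0.0268] [-1.0401  0.2523  1.215   2.1141 -0.29    0.9756 -1.4862]
```

View pics/c7.png

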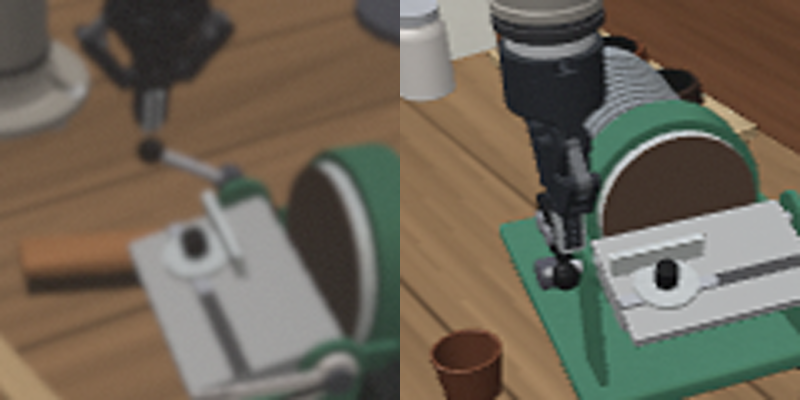

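The tips are straight above the lever ball in both panes, and the gripper is clear of the housing and gauge. I'll press down along the ball's arc.

Call:
step_arm --pt "-0.003 0 -0.008 0 0 0" --pt "-0.007 -0.001 -0.016 0 0 0" --pt "-0.007 -0.002 -0.022 0 0 0" --pt "-0.007 -0.003 -0.028 0 0 0" --pt "-0.008 -0.004 -0.034 0 0 0"

```text
clock: 15.82
tcp_pos: [0.4467, -0.0582, 0.2148]
orientation: [3.116, -0.391, -0.023]
contact_force: [-2.1, -6.1, 7.6]
grip_width: -0.0001
gripper_force: 3.7
```

Call:
step_arm --pt "0 -0.001 -0.007 0 0 0" --pt "0 -0.002 -0.014 0 0 0" --pt "-0.001 -0.003 -0.021 0 0 0" --pt "-0.001 -0.005 -0.028 0 0 0" --pt "-0.001 -0.006 -0.035 0 0 0"

```text
clock: 16.23
tcp_pos: [0.4463, -0.0619, 0.1937]
orientation: [3.116, -0.392, -0.021]
contact_force: [-0.5, -2.5, 3.8]
grip_width: 0.0001
gripper_force: 1.9
```

Call:
step_arm --pt "0 -0.001 -0.007 0 0 0" --pt "0 -0.002 -0.014 0 0 0" --pt "0 -0.002 -0.021 0 0 0" --pt "0 -0.002 -0.028 0 0 0" --pt "0 -0.001 -0.035 0 0 0"

```text
clock: 16.65
tcp_pos: [0.446, -0.0614, 0.1724]
orientation: [-3.117, 0.391, 0.023]
contact_force: [-1.5, -2.8, 2.6]
grip_width: -0.0
gripper_force: 1.5
```

Call:
step_arm --pt "0 0.002 -0.007 0 0 0" --pt "0 0.003 -0.014 0 0 0" --pt "0 0.004 -0.02 0 0 0" --pt "0 0.005 -0.025 0 0 0" --pt "0 0.005 -0.028 0 0 0"

```text
clock: 17.07
tcp_pos: [0.446, -0.0581, 0.1556]
orientation: [-3.117, 0.391, 0.023]
contact_force: [1.1, -0.9, 3.1]
grip_width: -0.0001
gripper_force: 1.3
```

Call:
step_arm --pt "0 0 -0.003 0 0 0" --pt "0 0 -0.005 0 0 0" --pt "0 0 -0.007 0 0 0" --pt "0 0 -0.007 0 0 0"

```text
clock: 17.4
tcp_pos: [0.4464, -0.0581, 0.153]
orientation: [-3.114, 0.391, 0.024]
contact_force: [-6.4, 2.3, 25.3]
grip_width: 0.0
gripper_force: 12.8
```

The stop is reached (25 N at the expected height). I'll draw back and check.

Call:
step_arm --pt "0 0 0.005 0 0 0" --pt "0 0 0.02 0 0 0" --pt "0 0 0.06 0 0 0" --pt "0 0 0.12 0 0 0" --pt "0 0 0.18 0 0 0"

```text
clock: 17.82
tcp_pos: [0.4448, -0.0588, 0.2604]
orientation: [3.115, -0.393, -0.028]
contact_force: [1.1, 2.7, 1.2]
grip_width: 0.0001
gripper_force: 0.0
```

Call:
step_arm --pt "0 0 0.06 0 0 0" --pt "0 0 0.12 0 0 0" --pt "0 0 0.16 0 0 0" --pt "0 0 0.18 0 0 0" --pt "0 0 0.18 0 0 0"

```text
clock: 18.23
tcp_pos: [0.4475, -0.0584, 0.3708]
orientation: [-3.109, 0.388, 0.015]
contact_force: [-0.2, -0.8, 0.2]
grip_width: -0.0
gripper_force: 0.0
```

```bash
python3 - <<'E'
from h import *
o=r.get_obs(); print(o["clock"],o["tcp_pos"],o["contact_force"])
th=np.radians(-15); X=loc([-.1345,.085*np.cos(th),.085*np.sin(th)]); B={}
for n in ("scene","side"):
    im=eyes.grab_frame(n)[:,:,::-1]; cv2.imwrite(f"pics/{n}8.png",im); p=proj(n,X)
    g=im.max(2); x0,y0=(p-14).astype(int); w=g[y0:y0+28,x0:x0+28]
    _,_,st,ce=cv2.connectedComponentsWithStats((w<62).astype(np.uint8))
    print(n,"predicted",p,"dark blobs",[(s[4],c+[x0,y0]) for s,c in zip(st[1:],ce[1:]) if s[4]>8])
E
```

```text
18.2333 [ 0.4475 -0.0584  0.3708] [-0.2203 -0.7586  0.1542]
scene predicted [275.6352 159.0567] dark blobs [(np.int32(24), array([275.7083, 159.    ]))]
side predicted [202.8476 187.938 ] dark blobs [(np.int32(51), array([202.7451, 188.3333]))]
```

The ball sits at its bottom-stop position in both views, to within half a pixel. Nothing is touching the robot.

```bash
python3 -c "
from bench import r
print(r.hand_in())"
```

```text
the job is handed in; nothing more can be done
None
```

The job is handed in: I measured the table at about 14.7° (give or take 0.6°) against the 15° mark, then pressed the clamp lever down to its bottom stop and drew the arm clear. I did not re-measure the tilt after pressing the lever.

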